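# Sort sealed analyser cartridges by weight and press them home

## Task

The two grey cartridges look alike but may be full or spent. One at a time, lift each by its rib just clear of the bench (a couple of centimetres), hold it still and judge its weight at the wrist: if it weighs 300 g or more it is full and goes into a pocket of the load rack (the one with the upright panel), if less it is spent and goes into a pocket of the return rack. Press each one gently down past the sprung catch until it sits fully home on the pocket's floor, never pushing harder than about 30 N, carry them low and upright (undersides never more than 20 cm above the bench), and leave everything else where it stands.

Things in the scene. Friction and masses are not known exactly. Their poses are not given: they have to be found in the camera images.
- cartridge_a: grey plastic sealed cartridge with a paper label, one of two alike but for hidden weight (100 to 500 g each, independent of name; both may be heavy or light). Foot flange 86 (x) x 40 (y), up to 22 mm, tapering below 8 mm to 72 x 34 at the bottom; body 68 x 40 up to 66; on it a grip rib 56 (x) x 20 (y), 66 to 102 mm up, to pinch across y. Origin: centre of underside, z up. Fits either way round.
- cartridge_b: grey plastic sealed cartridge with a paper label, one of two alike but for hidden weight (100 to 500 g each, independent of name; both may be heavy or light). Foot flange 86 (x) x 40 (y), up to 22 mm, tapering below 8 mm to 72 x 34 at the bottom; body 68 x 40 up to 66; on it a grip rib 56 (x) x 20 (y), 66 to 102 mm up, to pinch across y. Origin: centre of underside, z up. Fits either way round.
- load_rack: aluminium load rack, for cartridges that are still full: the rack with the flat upright panel, 100 high, 156 wide, 6 thick, along its -x side (centre 59 mm from the origin). Fixed to the bench. Base plate 124 (x) x 156 (y) x 6; two open pockets side by side, 84 mm apart along y, 63 mm high; black catch housings on the +x ends. Origin: centre of the underside.
- return_rack: aluminium return rack, for spent cartridges: the rack without a panel, with two round steel posts 75 high, 14 across, at x = -52, y = +88 and -88 mm. Fixed to the bench. Base plate 124 (x) x 156 (y) x 6; two open pockets side by side, 84 mm apart along y, 63 mm high; black catch housings on the +x ends. Origin: centre of the underside.
- load_rack_pocket0 (a point): +y pocket of the load rack: centre of its floor, 6 mm above the bench; x lengthwise, z up. Inside 90 (x) x 46 (y); walls to 52 mm above the bench, flared lip to 63. A sprung steel ball (850 N/m, 6 N preload, 20 across, centre 36 mm above the floor) sticks 7 mm in at the +x end: a cartridge (x along x) hangs up to 30 mm high till pressed with 5-20 N; past the ball it rests free on the floor.
- load_rack_pocket1 (a point): -y pocket of the load rack: centre of its floor, 6 mm above the bench; x lengthwise, z up. Same size and sprung ball as the +y pocket, 84 mm from it.
- return_rack_pocket0 (a point): +y pocket of the return rack: centre of its floor, 6 mm above the bench; x lengthwise, z up. Inside 90 (x) x 46 (y); walls to 52 mm above the bench, flared lip to 63. A sprung steel ball (850 N/m, 6 N preload, 20 across, centre 36 mm above the floor) sticks 7 mm in at the +x end: a cartridge (x along x) hangs up to 30 mm high till pressed with 5-20 N; past the ball it rests free on the floor.
- return_rack_pocket1 (a point): -y pocket of the return rack: centre of its floor, 6 mm above the bench; x lengthwise, z up. Same size and sprung ball as the +y pocket, 84 mm from it.
- jar_left: bystander: small amber jar 28 across, 45 high, standing; origin under its centre
- jar_right: bystander: small amber jar 28 across, 45 high, standing; origin under its centre
- tip_box: bystander: blue tip box with clear lid 80 x 120 x 63 high; origin under its centre
- reagent_bottle: bystander: amber bottle 64 across, 140 high, standing; origin under its centre
- tube_rack: bystander: white rack of tubes 70 x 160, 82 high with tubes; origin under its centre

How it is judged:
By the outcome, as a careful person would: the job done as asked, in the order asked, and still so for the second after the job is handed in, with the robot touching nothing.
It also fails if it takes over 70 s, if anything falls off the work surface, if the arm or the gripper's body presses on something with over 40 N, if the wrist force passes 120 N, or if a joint passes its speed limit or range.

## Robot

A 6-joint arm with a two-finger parallel gripper is mounted at the origin on the work surface. World frame = base frame: x ahead of the robot, y to its left, z up, the work surface at z = 0. Lengths are in mm, angles in degrees, forces in N, time in s.
With the tool pointing down it reaches from about 300 to 850 mm from the base axis. Payload 4.2 kg.
Tool frame: the origin (TCP) lies at the very end of the fingers, on their centre line; the grasp point (between the pads) lies 19 mm behind it; z points along the fingers, y is the line along which they close (so a half turn about z gives the same grasp; the last joint's range is limited). The gripper opens to 91 mm and grips with 3 to 60 N. Pads are 32 mm wide; open, the fingers measure 118 mm over their backs; the gripper's body (76 mm by 178 mm) begins 60 mm behind the grasp point.
Start: joints at [66.349, 18.312, 89.639, -0, 72.044, -1.146], TCP at [220.1, 531.224, 213.976] pointing down, gripper open.
Joint ranges: [-177.97, 177.97], [-48.28, 115.42], [12.27, 149.76], [-77.06, 257.06], [2.81, 150.46], [-146.56, 146.56]. Speed limits (degrees/s): [147.25, 147.25, 180, 180, 180, 180].

## Interface

Orientations are given as [roll, pitch, yaw] about the fixed x, y, z axes, in that order (R = Rz(yaw) Ry(pitch) Rx(roll)).
In Python, from workcell import * gives the robot as it stands.
- The arm moves only by the tool move_arm, never from a script. Its argument "motion" is a list of rows, each a list of 3 entries, a list of its own where there are three numbers: the finger opening in mm, from 0 to 91.2, then the shift along the world's x, y, z in units of 25 mm (1.0 is 25 mm), then the turn, a rotation vector about the world's x, y, z in units of 4 degrees (1.0 is 4 degrees). In form: [[grip, [x, y, z], [ax, ay, az]], ...]. A call has 1 to 20 rows; each row shifts and turns the commanded pose from where the row before left it; what a row does not reach is not made up. A row lasts 1/12 s, in which the tool goes at most 41.7 mm and 7.16 degrees, less where a joint would pass 70% of its speed; a pose out of reach is approached as far as the arm can. A call with a number of a shift or a turn outside -1 to 1 is refused whole. A call with a gripper value outside its range is refused whole. The fingers move at their own pace and stop on an object; "grip_force" is the grip in N (left out, the last holds). Time passes only in rows, so rows that do not move let the fingers close. It gives the time, the measured TCP pose, the force, the opening and the grip force at its end, in the units of the state.
- state(): the state, without advancing time (a new reading comes with each control period).
- grab_frame(name): name is "side" or "top"; returns the picture (480x640x3 uint8, blue, green, red); there is no depth.
- camera_info(name): a dict with "fx", "fy", "cx", "cy" (pixels), "k1" (the pictures are not rectified: a ray, as slopes to the right and down, at radius r is drawn at 1 + k1 r^2 times it, then the intrinsics apply), "rvec" (rotation vector, rad) and "tvec" (3), from world to camera coordinates, as OpenCV has them. Camera axes: x right, y down, z forward; pixel columns grow to the right and rows downward; lengths in mm; the calibration is good to about 2 mm. A picture is of the moment at which its call begins. camera_info takes no time and is no camera call.
- job_done(): hands the job in; it is judged then, once.
The state is a dict: "time_s": time; "qpos": joint angles; "qvel": joint speeds; "effort": joint torques, N m; "ee_pos": TCP position; "ee_rot": TCP orientation; "force": force on the tool from outside, world axes, zero at the start; "torque": the same for the moment, N m; "gripper_width": finger opening in mm; "gripper_force": force on a finger pad.
Only numpy, scipy, OpenCV 4.12 (cv2) and the standard library are available. Lean on these libraries where they do the work, as an engineer would, in place of code of your own. Each camera call takes 0.05 s, during which the arm holds its last target. There are 200 camera calls.

## Working session

There is one attempt and no reset: what is moved stays moved. The work goes in short steps, Python scripts to look and compute and a tool call to move; the robot and the scene stay as the last step left them, time stands still between calls to the robot, and variables do not carry over. Pictures are saved under pics/ and viewed, at most 10 in all, crops included, and the job is handed in when it is done.

Besides the shell and the picture viewer there is one more tool, called after "Request:" as a command line: name --argument value ..., lists and objects as JSON in quotes. move_arm: Moves the arm, as the interface text tells. Shifts and turns lie within -1 to 1; 1 stands for 25 mm of shift or 4 degrees of turn. Its arguments: {"type":"object","properties":{"motion":{"type":"array","items":{"type":"array"}},"grip_force":{"type":"number"}},"required":["motion"]}

```bash
mkdir -p pics; ls; python3 - <<'E'
from workcell import *
import cv2
for n in("side","top"):
    cv2.imwrite(f"pics/{n}0.png",grab_frame(n)); print(n,camera_info(n))
print(state())
E
```

```text
pics
side {'fx': 600.2398013508933, 'fy': 600.2398013508933, 'cx': 320.01854253750435, 'cy': 232.32641852702457, 'k1': -0.07316063918499142, 'rvec': array([ 2.22058739, -0.89746737,  0.38895552]), 'tvec': array([-434.94781245,  324.37254139, 1082.28817912])}
top {'fx': 440.4267322012525, 'fy': 440.4267322012525, 'cx': 315.04235906106334, 'cy': 237.51939358994804, 'k1': 0.012138481543888033, 'rvec': array([ 2.12810491, -2.14517051,  0.13192732]), 'tvec': array([ 14.3325173 , 598.67967827, 819.38700043])}
{'time_s': 0.1, 'qpos': array([ 6.63506667e+01,  1.83475517e+01,  8.96998277e+01, -1.02376064e-03,
        7.20428985e+01, -1.14291276e+00]), 'qvel': array([ 0.05921164, -0.12130091, -0.09021525, -0.06040055, -0.03702825,
        0.03885554]), 'effort': array([ 1.53326771e-03, -4.13336742e+01, -2.32508290e+01,  7.31306942e-02,
        4.22820286e-02, -5.68425639e-05]), 'ee_pos': array([219.89864425, 530.8033491 , 213.20583133]), 'ee_rot': array([-1.79909721e+02, -8.27508474e-04,  1.57493895e+02]), 'force': array([-0.12527777, -0.29300165,  0.30680611]), 'torque': array([-0.00186158, -0.07659333, -0.01702982]), 'gripper_force': 0.0, 'gripper_width': 91.4614326577699}
```

View pics/top0.png

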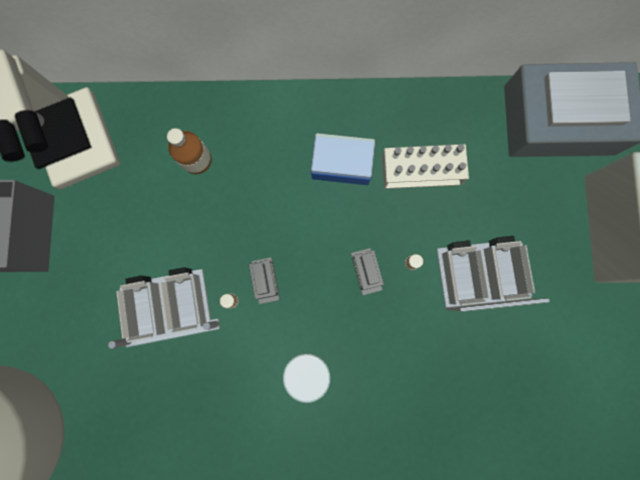

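View pics/side0.png

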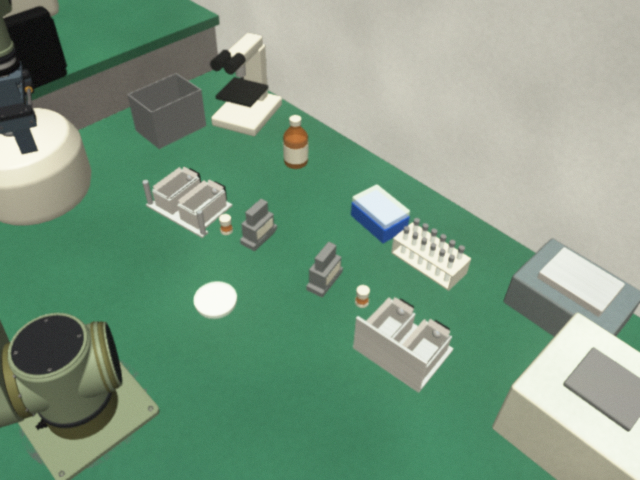

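The top view shows the two cartridges at about (263,281) and (368,271), the return rack at (165,308) and the load rack at (495,275). The side view shows the same objects at (258,225), (325,270), (190,200) and (403,345). Next I'll zoom in to pick out the features.

```bash
cat > h.py <<'E'
import numpy as np, cv2
from workcell import *
def mk(img,cs):
    out=[]
    for (x,y,w) in cs:
        h=w*3//4; x0=x-w//2;y0=y-h//2
        c=cv2.resize(img[y0:y0+h,x0:x0+w],(400,300),interpolation=cv2.INTER_CUBIC)
        s=400/w
        for u in range((x0//10+1)*10,x0+w,10):
            X=int((u-x0+.5)*s); cv2.line(c,(X,0),(X,6 if u%20 else 12),(0,255,255),1)
            if u%20==0: cv2.putText(c,str(u),(X-10,22),0,.35,(0,255,255),1)
        for v in range((y0//10+1)*10,y0+h,10):
            Y=int((v-y0+.5)*s); cv2.line(c,(0,Y),(6 if v%20 else 12,Y),(0,255,255),1)
            if v%20==0: cv2.putText(c,str(v),(14,Y+4),0,.35,(0,255,255),1)
        out.append(c)
    return np.vstack([np.hstack(out[:2]),np.hstack(out[2:])])
def proj(n,P):
    c=camera_info(n); R=cv2.Rodrigues(c["rvec"])[0]
    p=np.atleast_2d(P)@R.T+c["tvec"]; s=p[:,:2]/p[:,2:]
    s=s*(1+c["k1"]*(s**2).sum(1,keepdims=True))
    return s*[c["fx"],c["fy"]]+[c["cx"],c["cy"]]
E
python3 - <<'E'
from h import *
cv2.imwrite("pics/t1.png",mk(cv2.imread("pics/top0.png"),[(263,281,80),(368,271,80),(165,308,128),(495,275,128)]))
cv2.imwrite("pics/s1.png",mk(cv2.imread("pics/side0.png"),[(258,225,80),(325,270,80),(190,200,128),(403,340,128)]))
E
```

```text
(no output)
```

View pics/t1.png

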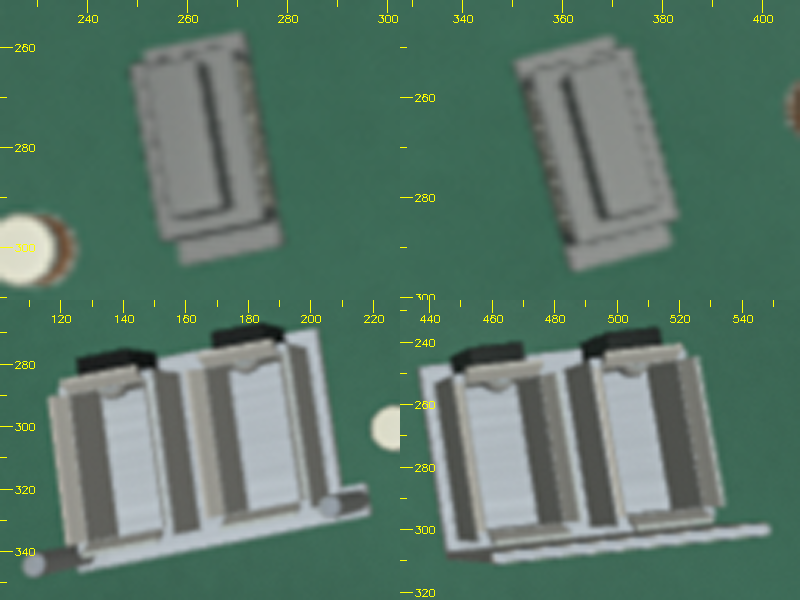

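View pics/s1.png

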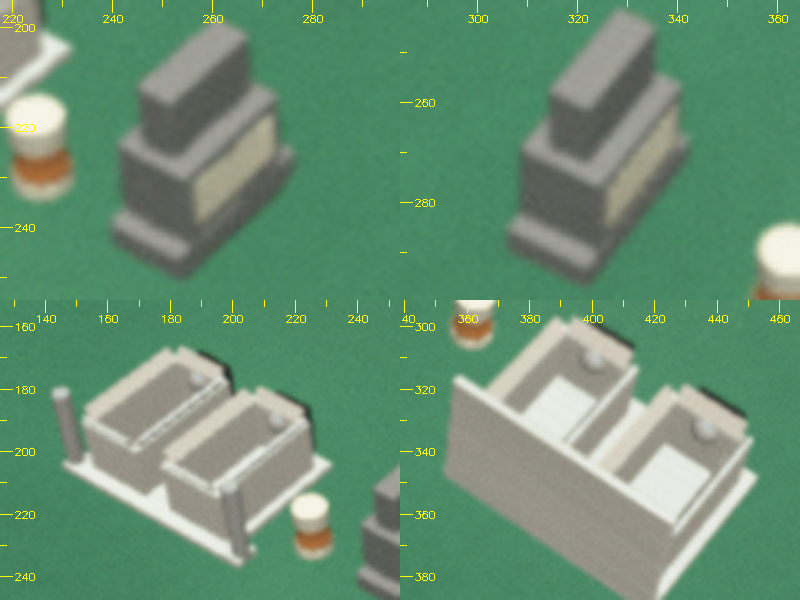

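The zooms show clear corners in both views: rib tops, body tops, rack plate corners, posts, panel top and catch balls. I'll fit poses to them, leaving z free as a check.

```bash
cat > fit.py <<'E'
from h import *
from scipy.optimize import least_squares
def px(l,s,x0,y0,dx=0,dy=0): return [(np.array(p),((u-dx)/s+x0-.5,(v-dy)/s+y0-.5)) for p,(u,v) in l]
O={}
O['A']={'top':px([((34,20,66),(132,65)),((-34,-20,66),(268,218)),((-34,20,66),(162,240)),((43,20,22),(143,50)),((43,-20,22),(243,32)),((-43,-20,22),(283,240)),((-43,20,22),(180,265)),((28,-10,102),(197,62)),((-28,-10,102),(222,205)),((-28,10,102),(170,215))],5,223,251),
'side':px([((-28,10,102),(137,85)),((-28,-10,102),(173,103)),((28,-10,102),(247,37)),((28,10,102),(210,18)),((-34,20,66),(119,143)),((-34,-20,66),(190,180)),((34,-20,66),(277,97)),((43,-20,22),(296,152))],5,218,195)}
O['B']={'top':px([((34,20,66),(115,62)),((-34,-20,66),(278,217)),((-34,20,66),(165,243)),((43,-20,22),(215,37)),((-43,-20,22),(272,240)),((-43,20,22),(177,270)),((28,10,102),(170,78)),((-28,10,102),(208,217))],5,328,241),
'side':px([((-28,10,102),(151,90)),((-28,-10,102),(187,107)),((28,-10,102),(257,32)),((28,10,102),(222,10)),((-34,20,66),(121,145)),((-34,-20,66),(200,185)),((34,-20,66),(281,85)),((43,-20,22),(289,140))],5,285,240)}
O['R']={'top':px([((62,-78,6),(318,329)),((-52,88,75),(34,565)),((-52,-88,75),(330,505)),((40,42,42),(120,387)),((40,-42,42),(245,366))],3.125,101,260,0,300),
'side':px([((-52,88,75),(61,392)),((-52,-88,75),(232,487)),((62,-78,6),(331,464)),((41,42,42),(198,378)),((41,-42,42),(277,420))],3.125,126,152,0,300)}
O['L']={'top':px([((62,78,6),(420,366)),((-59,78,100),(493,557)),((-59,-78,100),(769,530)),((-62,78,6),(447,556)),((40,42,42),(498,384)),((40,-42,42),(634,368))],3.125,431,227,400,300),
'side':px([((-62,78,100),(457,378)),((-62,-78,100),(675,532)),((62,-78,6),(757,478)),((41,42,42),(596,359)),((41,-42,42),(706,428))],3.125,339,292,400,300)}
def world(q,P):
    a=np.radians(q[3]);c,s=np.cos(a),np.sin(a)
    return np.asarray(P)@np.array([[c,-s,0],[s,c,0],[0,0,1]]).T+q[:3]
def res(q,o,ks):
    return np.concatenate([(proj(k,world(q,[p for p,_ in o[k]]))-[u for _,u in o[k]]).ravel() for k in ks])
if __name__=="__main__":
  for n,q0 in dict(A=(450,80,0,0),B=(450,-100,0,0),R=(420,330,0,0),L=(450,-350,0,0)).items():
    for ks in(['top','side'],['top'],['side']):
        f=lambda q:res(q,O[n],ks)
        if len(ks)==1: g=lambda q:f(np.array([q[0],q[1],0,q[2]])); r=least_squares(g,np.array(q0)[[0,1,3]],loss='soft_l1')
        else: r=least_squares(f,q0,loss='soft_l1',x_scale=[10,10,10,1])
        print(n,ks,r.x.round(1),'rms',np.sqrt((r.fun**2).mean()).round(2))
        if len(ks)==2: print(r.fun.reshape(-1,2).round(1).tolist())
E
python3 fit.py
```

```text
A ['top', 'side'] [517.9 110.1  -0.8  11.3] rms 0.53
[[-0.7, -0.2], [-0.5, 0.2], [-0.2, 0.2], [0.1, 0.3], [-0.3, -0.2], [-0.1, 0.7], [0.6, -0.1], [-0.3, -1.4], [0.4, 0.4], [-0.1, 0.6], [0.1, 0.4], [-0.0, 0.5], [1.0, -0.5], [1.4, -0.2], [-0.3, 0.3], [-0.5, 0.2], [0.9, -0.5], [0.2, 0.0]]
A ['top'] [518.1 109.7  11. ] rms 0.49
A ['side'] [517.  110.   12.5] rms 0.49
B ['top', 'side'] [534.3 -90.2  -0.8  13.8] rms 0.93
[[2.5, 1.5], [-0.1, 0.3], [1.9, 0.4], [-0.7, -0.4], [-0.6, 1.0], [-1.2, 0.0], [-1.0, -1.9], [-0.5, 0.4], [-0.4, 0.0], [0.7, 0.6], [0.9, -1.4], [-0.4, -0.7], [-0.2, 0.6], [0.4, 0.5], [1.0, -0.1], [0.6, -0.1]]
B ['top'] [534.7 -90.6  14. ] rms 1.16
B ['side'] [533.3 -90.1  13.4] rms 0.6
R ['top', 'side'] [468.2 306.    1.9  10.4] rms 0.95
[[-0.4, -0.6], [-0.1, -0.6], [0.0, 0.2], [-1.5, 2.3], [1.2, 0.8], [0.6, -0.4], [-0.1, -1.0], [1.0, -0.5], [-0.0, 1.6], [-0.1, 1.4]]
R ['top'] [468.8 306.4  10.1] rms 0.99
R ['side'] [468.8 308.4  10.6] rms 0.84
L ['top', 'side'] [ 528.  -319.7    1.2    5.3] rms 0.97
[[0.1, -0.7], [-0.2, -0.8], [-0.0, -0.9], [0.3, 0.4], [0.1, 0.6], [0.1, 1.4], [-0.3, -0.3], [0.0, -2.8], [1.4, -0.5], [-0.7, 1.4], [-0.5, 1.9]]
L ['top'] [ 527.9 -320.     5.4] rms 0.62
L ['side'] [ 528.8 -319.6    5.2] rms 1.28
```

```bash
cat >> fit.py <<'E'
  cart=[(s*a,t*b,z) for a,b,z in((28,10,102),(34,20,66),(43,20,22)) for s in(1,-1) for t in(1,-1)]
  def rect(im,k,q,a,b,z,cy=0,col=(0,0,255)):
    p=proj(k,world(q,[(s*a,cy+t*b,z) for s,t in((1,1),(1,-1),(-1,-1),(-1,1))]))
    cv2.polylines(im,[np.round((p+.5)*8*16-8).astype(int)],True,col,1,cv2.LINE_AA,4)
  Q={}
  drop={'B':[('top',0),('top',2),('top',6)],'R':[('top',3),('top',4),('side',3),('side',4)],'L':[('top',4),('top',5),('side',3),('side',4)],'A':[]}
  for n,q0 in dict(A=(518,110,0,11),B=(534,-90,0,13.8),R=(468,306,0,10),L=(528,-320,0,5)).items():
    o={k:[e for i,e in enumerate(O[n][k]) if (k,i) not in drop[n]] for k in O[n]}
    r=least_squares(lambda q:res(np.array([q[0],q[1],0,q[2]]),o,['top','side']),np.array(q0)[[0,1,3]],loss='soft_l1')
    Q[n]=np.array([r.x[0],r.x[1],0,r.x[2]]); print(n,r.x.round(2),np.sqrt((r.fun**2).mean()).round(2))
  tiles=[]
  for k,cs in(('top',[(165,308,128),(495,275,128)]),('side',[(190,200,128),(403,340,128)])):
    img=cv2.imread(f"pics/{k}0.png"); im=cv2.resize(img,None,fx=8,fy=8,interpolation=cv2.INTER_CUBIC)
    for n in 'RL':
      rect(im,k,Q[n],62,78,6)
      for cy in(42,-42): rect(im,k,Q[n],45,23,6,cy,(0,255,0)); rect(im,k,Q[n],45,23,52,cy,(255,0,255))
    for (x,y,w) in cs: tiles.append(cv2.resize(im[(y-48)*8:(y+48)*8,(x-64)*8:(x+64)*8],(400,300),interpolation=cv2.INTER_AREA))
  cv2.imwrite("pics/ov.png",np.vstack([np.hstack(tiles[:2]),np.hstack(tiles[2:])]))
E
python3 fit.py|tail -4
```

```text
A [517.8  109.83  11.29] 0.54
B [533.95 -90.58  14.09] 0.62
R [467.22 306.53  10.59] 0.34
L [ 526.9  -320.14    5.25] 0.7
```

View pics/ov.png

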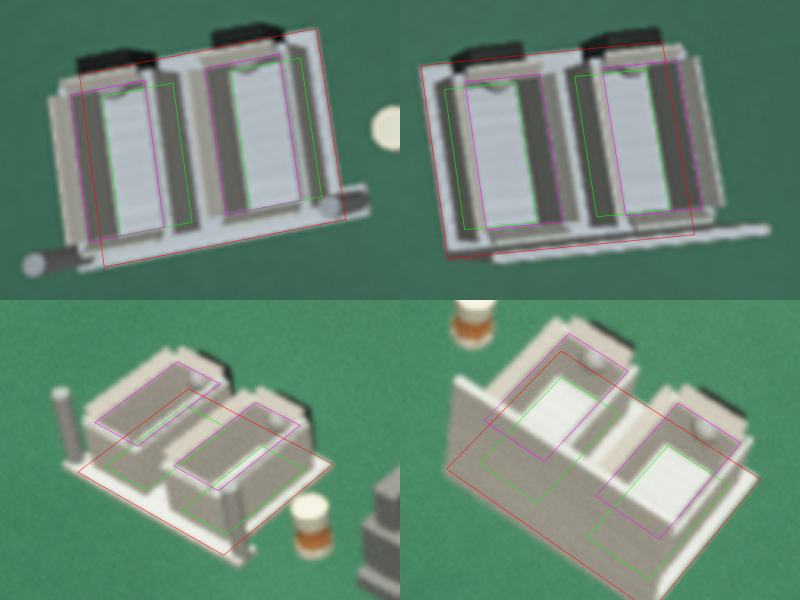

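The overlay matches plate, floors and walls in both views, with the wireframe within about 1 px of the real edges. Moving to above cartridge A.

Request:
move_arm --motion '[[91,[0.7,-0.99,-0.2],[0,0,0.5]],[91,[0.7,-0.99,-0.2],[0,0,0.5]],[91,[0.7,-0.99,-0.2],[0,0,0.5]],[91,[0.7,-0.99,-0.2],[0,0,0.5]],[91,[0.7,-0.99,-0.2],[0,0,0.5]],[91,[0.7,-0.99,-0.2],[0,0,0.5]],[91,[0.7,-0.99,-0.2],[0,0,0.5]],[91,[0.7,-0.99,-0.2],[0,0,0.5]],[91,[0.7,-0.99,-0.2],[0,0,0.5]],[91,[0.7,-0.99,-0.2],[0,0,0.5]],[91,[0.7,-0.99,-0.2],[0,0,0.5]],[91,[0.7,-0.99,-0.2],[0,0,0.5]],[91,[0.7,-0.99,-0.2],[0,0,0.5]],[91,[0.7,-0.99,-0.2],[0,0,0.5]],[91,[0.7,-0.99,-0.2],[0,0,0.5]],[91,[0.7,-0.99,-0.2],[0,0,0.5]],[91,[0.7,-0.99,-0.2],[0,0,0.5]],[91,[0,0,0],[0,0,0]],[91,[0,0,0],[0,0,0]]]' --grip_force 30

```text
time_s: 1.68
ee_pos: [517.7, 109.3, 128.2]
ee_rot: [180.0, -0.1, -168.7]
force: [0.1, 0.7, 1.1]
gripper_width: 90.9
gripper_force: 0.0
```

Request:
move_arm --motion '[[91,[0,0,-0.8],[0,0,0]],[91,[0,0,-0.8],[0,0,0]],[91,[0,0,-0.7],[0,0,0]],[60,[0,0,0],[0,0,0]],[50,[0,0,0],[0,0,0]]]'

```text
time_s: 2.1
ee_pos: [516.5, 111.2, 71.1]
ee_rot: [180.0, -0.1, -168.5]
force: [0.2, 0.4, 0.6]
gripper_width: 80.6
gripper_force: 0.0
```

```bash
cat > w.py <<'E'
from workcell import *
import numpy as np
F=[]
for i in range(12):
    grab_frame("top"); F.append(state()["force"])
s=state(); F=np.array(F)
print(F.mean(0).round(2),F.std(0).round(2),s["ee_pos"].round(1),round(s["gripper_width"],1),round(s["time_s"],2))
E
python3 w.py
```

```text
[-0.17  0.03 -0.16] [0.41 0.68 0.42] [517.7 110.4  71.6] 49.8 2.7
```

Request:
move_arm --motion '[[0,[0,0,0],[0,0,0]],[0,[0,0,0],[0,0,0]],[0,[0,0,0],[0,0,0]],[0,[0,0,0],[0,0,0]],[0,[0,0,0],[0,0,0]],[0,[0,0,0.4],[0,0,0]],[0,[0,0,0.4],[0,0,0]],[0,[0,0,0.2],[0,0,0]],[0,[0,0,0],[0,0,0]],[0,[0,0,0],[0,0,0]],[0,[0,0,0],[0,0,0]]]' --grip_force 40

```text
time_s: 3.62
ee_pos: [517.2, 110.4, 96.3]
ee_rot: [180.0, -0.0, -168.5]
force: [-0.7, -0.7, -4.7]
gripper_width: 19.7
gripper_force: 40.0
```

```bash
python3 w.py
```

```text
[ 0.13  0.12 -4.3 ] [0.49 0.45 0.48] [517.6 110.5  96.5] 20.0 4.22
```

A weighs about 4.1 N (roughly 420 g), so it is full and goes to the load rack, -y pocket.

Request:
move_arm --motion '[[0,[0.03,-0.5,0.85],[0,0,-0.08]],[0,[0.03,-0.8,0.85],[0,0,-0.08]],[0,[0.03,-1,0.85],[0,0,-0.08]],[0,[0.03,-1,0.85],[0,0,-0.08]],[0,[0.03,-1,0.85],[0,0,-0.08]],[0,[0.03,-1,0],[0,0,-0.08]],[0,[0.03,-1,0],[0,0,-0.08]],[0,[0.03,-1,0],[0,0,-0.08]],[0,[0.03,-1,0],[0,0,-0.08]],[0,[0.03,-1,0],[0,0,-0.08]],[0,[0.03,-1,0],[0,0,-0.08]],[0,[0.03,-1,0],[0,0,-0.08]],[0,[0.03,-1,0],[0,0,-0.08]],[0,[0.03,-1,0],[0,0,-0.08]],[0,[0.03,-1,0],[0,0,-0.08]],[0,[0.03,-1,0],[0,0,-0.08]],[0,[0.03,-1,0],[0,0,-0.08]],[0,[0.01,-1,0],[0,0,-0.08]],[0,[0,-1,0],[0,0,-0.08]],[0,[0,-0.6,0],[0,0,-0.04]]]'

```text
time_s: 5.88
ee_pos: [530.3, -364.6, 202.2]
ee_rot: [-179.9, -0.0, -174.8]
force: [0.3, -0.2, -4.2]
gripper_width: 20.3
gripper_force: 40.0
```

Request:
move_arm --motion '[[0,[0,0,-0.8],[0,0,0]],[0,[0,0,-0.8],[0,0,0]],[0,[0,0,-0.6],[0,0,0]],[0,[0,0,0],[0,0,0]],[0,[0,0,0],[0,0,0]],[0,[0,0,0],[0,0,0]]]'

```text
time_s: 6.38
ee_pos: [531.3, -362.2, 148.8]
ee_rot: [-179.9, 0.1, -174.7]
force: [0.3, 0.4, -3.9]
gripper_width: 19.6
gripper_force: 40.0
```

```bash
python3 - <<'E'
from h import *
s=state(); print(s["ee_pos"].round(1),s["ee_rot"].round(1),s["force"].round(1))
t=grab_frame("top");d=grab_frame("side")
cv2.imwrite("pics/a2.png",mk(np.vstack([t,d]),[(510,275,140),(400,820-20,140),(510,275,100),(420,480+330,80)]))
E
```

```text
[ 531.3 -362.2  148.8] [-1.799e+02  1.000e-01 -1.747e+02] [ 0.3  0.4 -3.9]
```

View pics/a2.png

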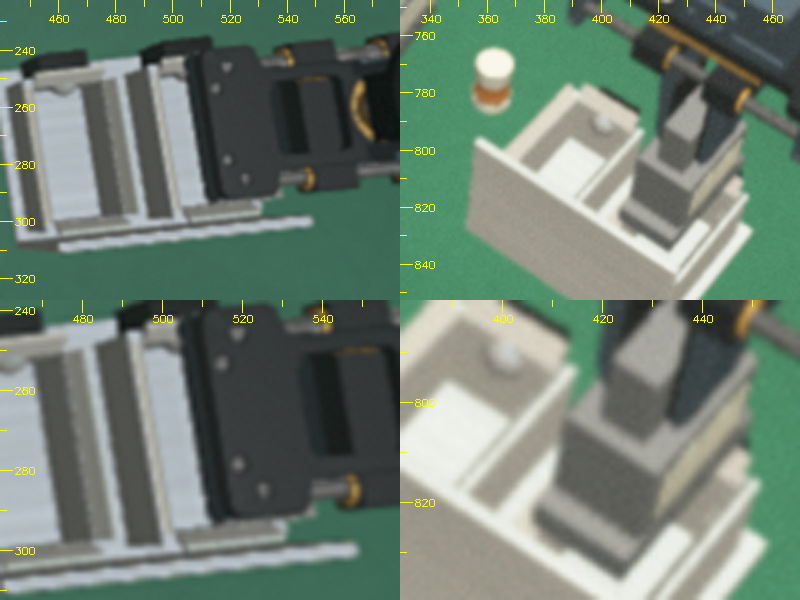

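The cartridge is upright over the -y load pocket, its flange within the lip in the side view around (435,820). Descending in steps and watching the force.

Request:
move_arm --motion '[[0,[0,0,-0.4],[0,0,0]],[0,[0,0,-0.4],[0,0,0]],[0,[0,0,-0.2],[0,0,0]],[0,[0,0,0],[0,0,0]]]'

```text
time_s: 6.82
ee_pos: [529.4, -361.1, 120.4]
ee_rot: [179.8, -0.2, -174.7]
force: [0.7, 1.5, -3.3]
gripper_width: 19.8
gripper_force: 40.0
```

Request:
move_arm --motion '[[0,[0,0,-0.2],[0,0,0]],[0,[0,0,-0.2],[0,0,0]],[0,[0,0,0],[0,0,0]],[0,[0,0,0],[0,0,0]]]'

```text
time_s: 7.15
ee_pos: [529.5, -362.0, 112.3]
ee_rot: [180.0, -0.1, -174.7]
force: [-3.3, -1.1, -3.4]
gripper_width: 19.9
gripper_force: 40.0
```

Request:
move_arm --motion '[[0,[0,0,-0.1],[0,0,0]],[0,[0,0,-0.1],[0,0,0]],[0,[0,0,0],[0,0,0]]]'

```text
time_s: 7.4
ee_pos: [529.7, -362.4, 108.5]
ee_rot: [-180.0, -0.1, -174.7]
force: [-3.8, -0.4, -0.9]
gripper_width: 19.6
gripper_force: 40.0
```

Request:
move_arm --motion '[[0,[0,0,-0.1],[0,0,0]],[0,[0,0,0],[0,0,0]]]'

```text
time_s: 7.57
ee_pos: [529.7, -362.5, 105.3]
ee_rot: [-180.0, -0.1, -174.7]
force: [-3.4, -1.1, -2.3]
gripper_width: 19.7
gripper_force: 40.0
```

Request:
move_arm --motion '[[0,[0,0,-0.1],[0,0,0]],[0,[0,0,0],[0,0,0]]]'

```text
time_s: 7.73
ee_pos: [529.7, -362.4, 102.4]
ee_rot: [-180.0, -0.1, -174.7]
force: [-4.4, -1.5, -3.5]
gripper_width: 19.8
gripper_force: 40.0
```

Request:
move_arm --motion '[[0,[0,0,-0.15],[0,0,0]],[0,[0,0,-0.15],[0,0,0]],[0,[0,0,0],[0,0,0]]]'

```text
time_s: 7.98
ee_pos: [529.7, -362.1, 94.4]
ee_rot: [180.0, -0.1, -174.7]
force: [-4.6, -1.2, -4.4]
gripper_width: 20.0
gripper_force: 40.0
```

Request:
move_arm --motion '[[0,[0,0,-0.15],[0,0,0]],[0,[0,0,-0.1],[0,0,0]],[0,[0,0,0],[0,0,0]]]'

```text
time_s: 8.23
ee_pos: [530.1, -361.7, 87.3]
ee_rot: [179.9, -0.1, -174.8]
force: [-2.1, -1.5, -9.7]
gripper_width: 19.7
gripper_force: 40.0
```

Request:
move_arm --motion '[[0,[0,0,-0.1],[0,0,0]],[0,[0,0,-0.1],[0,0,0]],[0,[0,0,0],[0,0,0]]]'

```text
time_s: 8.48
ee_pos: [531.6, -361.6, 83.4]
ee_rot: [180.0, 0.1, -174.8]
force: [-0.3, -0.3, -8.7]
gripper_width: 19.5
gripper_force: 40.0
```

Request:
move_arm --motion '[[0,[0,0,-0.1],[0,0,0]],[0,[0,0,0],[0,0,0]]]'

```text
time_s: 8.65
ee_pos: [531.7, -362.0, 81.6]
ee_rot: [-180.0, 0.1, -174.7]
force: [-0.1, -0.9, -4.8]
gripper_width: 19.6
gripper_force: 40.0
```

Request:
move_arm --motion '[[0,[0,0,-0.1],[0,0,0]],[0,[0,0,0],[0,0,0]]]'

```text
time_s: 8.82
ee_pos: [531.1, -362.1, 79.1]
ee_rot: [-180.0, 0.1, -174.7]
force: [-1.1, 1.0, -4.7]
gripper_width: 19.7
gripper_force: 40.0
```

Request:
move_arm --motion '[[0,[0,0,-0.05],[0,0,0]],[0,[0,0,0],[0,0,0]]]'

```text
time_s: 8.98
ee_pos: [530.7, -362.0, 77.7]
ee_rot: [180.0, 0.0, -174.8]
force: [-0.7, -0.9, -4.2]
gripper_width: 19.7
gripper_force: 40.0
```

Request:
move_arm --motion '[[0,[0,0,-0.05],[0,0,0]],[0,[0,0,0],[0,0,0]]]'

```text
time_s: 9.15
ee_pos: [530.9, -362.1, 77.4]
ee_rot: [-180.0, 0.1, -174.8]
force: [-1.1, 1.6, 1.3]
gripper_width: 19.5
gripper_force: 40.0
```

Request:
move_arm --motion '[[0,[0,0,-0.05],[0,0,0]],[0,[0,0,0],[0,0,0]]]'

```text
time_s: 9.32
ee_pos: [530.9, -362.1, 77.4]
ee_rot: [-180.0, 0.1, -174.7]
force: [-3.2, 1.6, 7.1]
gripper_width: 19.6
gripper_force: 40.0
```

A is fully home: contact came at TCP 77.4, exactly 6 mm above its bench grasp height. I'll release it and go above B.

Request:
move_arm --motion '[[60,[0,0,0.05],[0,0,0]],[60,[0,0,0],[0,0,0]],[60,[0,0,0],[0,0,0]],[60,[0,0,0.8],[0,0,0]],[60,[0,0,0.8],[0,0,0]],[60,[0,0,0.8],[0,0,0]]]'

```text
time_s: 9.82
ee_pos: [530.5, -362.0, 136.7]
ee_rot: [180.0, -0.0, -174.7]
force: [-0.1, 0.1, -1.0]
gripper_width: 56.9
gripper_force: 0.0
```

Request:
move_arm --motion '[[60,[0.01,0.5,0],[0,0,0.2]],[60,[0.01,0.9,0],[0,0,0.2]],[60,[0.01,0.9,0],[0,0,0.2]],[60,[0.01,0.9,0],[0,0,0.2]],[60,[0.01,0.9,0],[0,0,0.2]],[60,[0.01,0.9,0],[0,0,0.2]],[60,[0.01,0.9,0],[0,0,0.2]],[60,[0.01,0.9,0],[0,0,0.2]],[60,[0.01,0.9,0],[0,0,0.2]],[60,[0.01,0.9,0],[0,0,0.2]],[60,[0.01,0.9,0],[0,0,0.2]],[60,[0.02,0.9,0],[0,0,0]],[60,[0,0.46,0],[0,0,0]],[60,[0,0,0],[0,0,0]],[60,[0,0,0],[0,0,0]]]'

```text
time_s: 11.07
ee_pos: [533.7, -90.3, 136.1]
ee_rot: [-180.0, -0.0, -165.8]
force: [0.1, 0.6, -0.1]
gripper_width: 60.0
gripper_force: 0.0
```

```bash
python3 w.py; python3 - <<'E'
from h import *
t=grab_frame("top");d=grab_frame("side")
cv2.imwrite("pics/b1.png",mk(np.vstack([t,d]),[(495,275,128),(403,820,128),(368,271,128),(325,480+265,100)]))
E
```

```text
[0.17 0.05 0.03] [0.61 0.33 0.47] [533.9 -90.7 136.5] 60.2 11.67
```

View pics/b1.png

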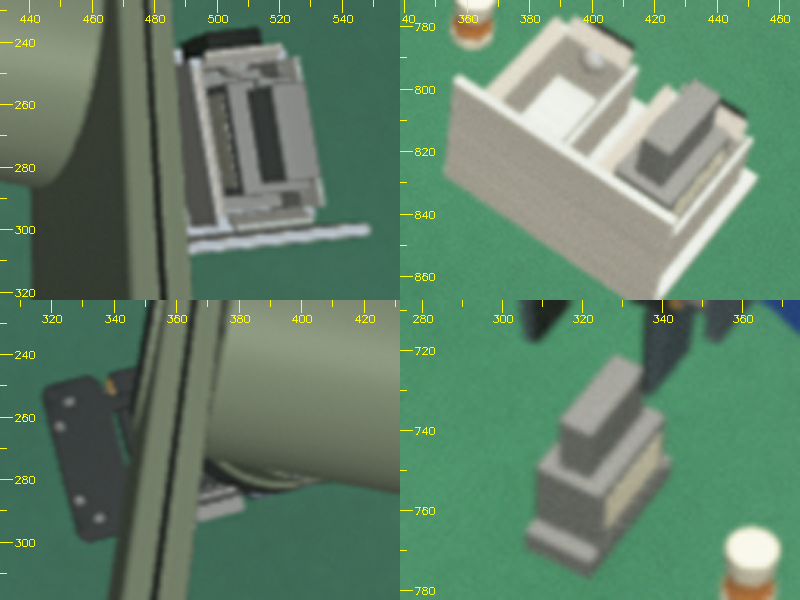

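A sits home in the load rack at (425,815) in the composite. B is undisturbed under the open fingers. Grasping B.

Request:
move_arm --motion '[[60,[0,0,-0.9],[0,0,0]],[60,[0,0,-0.9],[0,0,0]],[60,[0,0,-0.8],[0,0,0]],[60,[0,0,0],[0,0,0]],[0,[0,0,0],[0,0,0]],[0,[0,0,0],[0,0,0]],[0,[0,0,0],[0,0,0]],[0,[0,0,0],[0,0,0]],[0,[0,0,0],[0,0,0]],[0,[0,0,0],[0,0,0]],[0,[0,0,0.4],[0,0,0]],[0,[0,0,0.4],[0,0,0]],[0,[0,0,0.2],[0,0,0]],[0,[0,0,0],[0,0,0]],[0,[0,0,0],[0,0,0]],[0,[0,0,0],[0,0,0]]]' --grip_force 40

```text
time_s: 13.1
ee_pos: [533.5, -90.5, 96.2]
ee_rot: [180.0, -0.0, -165.9]
force: [-0.4, 0.0, -4.6]
gripper_width: 20.0
gripper_force: 40.0
```

```bash
python3 w.py
```

```text
[ 0.24  0.12 -4.23] [0.41 0.35 0.33] [533.9 -90.5  96.5] 19.8 13.7
```

B weighs about 4.25 N (roughly 430 g), so it is full too and goes to the load rack's +y pocket.

Request:
move_arm --motion '[[0,[0,0,0.7],[0,0,0]],[0,[0,0,0.8],[0,0,0]],[0,[0,-0.31,0.7],[0,0,0]],[0,[-0.05,-0.8,0],[0,0,-0.3]],[0,[-0.05,-0.8,0],[0,0,-0.3]],[0,[-0.05,-0.8,0],[0,0,-0.3]],[0,[-0.05,-0.8,0],[0,0,-0.3]],[0,[-0.05,-0.8,0],[0,0,-0.3]],[0,[-0.05,-0.8,0],[0,0,-0.3]],[0,[-0.05,-0.8,0],[0,0,-0.3]],[0,[-0.05,-0.8,0],[0,0,-0.1]],[0,[-0.03,-0.8,0],[0,0,0]],[0,[0,0,0],[0,0,0]],[0,[0,0,0],[0,0,0]],[0,[0,0,0],[0,0,0]]]'

```text
time_s: 14.95
ee_pos: [522.8, -277.8, 151.2]
ee_rot: [179.9, -0.0, -174.8]
force: [-0.2, -0.1, -4.9]
gripper_width: 19.7
gripper_force: 40.0
```

```bash
python3 - <<'E'
from h import *
s=state(); print(s["ee_pos"].round(1),s["ee_rot"].round(1),s["force"].round(1))
t=grab_frame("top");d=grab_frame("side")
cv2.imwrite("pics/b2.png",mk(np.vstack([t,d]),[(480,275,140),(400,800,140),(460,275,100),(390,480+320,80)]))
E
```

```text
[ 522.8 -277.8  151.2] [ 179.9   -0.  -174.8] [-0.2 -0.1 -4.9]
```

View pics/b2.png

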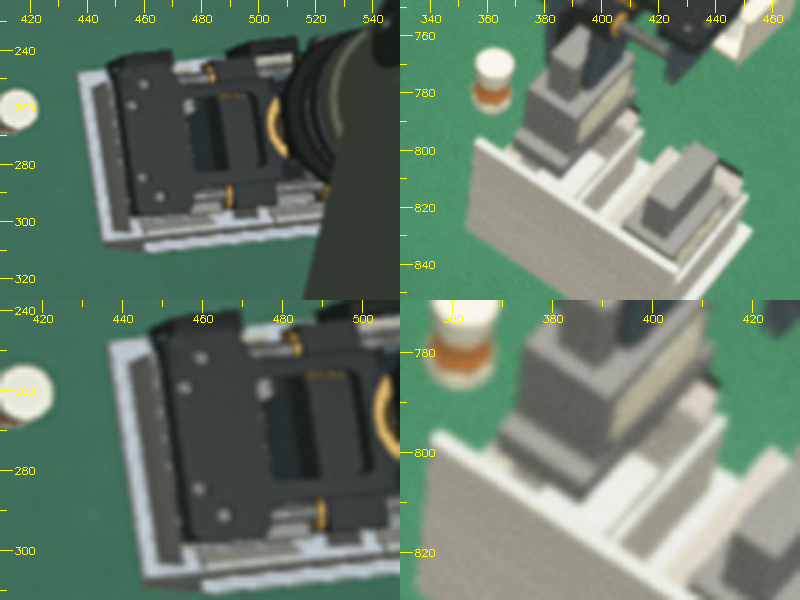

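B hangs upright over the +y pocket (about (580,130) in the composite's upper right tile), and A is undisturbed. Descending.

Request:
move_arm --motion '[[0,[0,0,-0.4],[0,0,0]],[0,[0,0,-0.4],[0,0,0]],[0,[0,0,-0.4],[0,0,0]],[0,[0,0,0],[0,0,0]]]'

```text
time_s: 15.38
ee_pos: [521.3, -277.0, 118.4]
ee_rot: [179.8, -0.3, -174.7]
force: [-1.1, 0.8, -5.0]
gripper_width: 19.9
gripper_force: 40.0
```

Request:
move_arm --motion '[[0,[0,0,-0.2],[0,0,0]],[0,[0,0,-0.2],[0,0,0]],[0,[0,0,-0.1],[0,0,0]],[0,[0,0,0],[0,0,0]]]'

```text
time_s: 15.72
ee_pos: [520.3, -278.6, 108.8]
ee_rot: [-180.0, -0.3, -174.7]
force: [-4.6, -0.6, -5.3]
gripper_width: 20.1
gripper_force: 40.0
```

Request:
move_arm --motion '[[0,[0,0,-0.1],[0,0,0]],[0,[0,0,-0.1],[0,0,0]],[0,[0,0,0],[0,0,0]]]'

```text
time_s: 15.97
ee_pos: [520.2, -278.4, 103.1]
ee_rot: [179.9, -0.4, -174.7]
force: [-4.0, -2.3, -5.2]
gripper_width: 20.0
gripper_force: 40.0
```

Request:
move_arm --motion '[[0,[0,0,-0.1],[0,0,0]],[0,[0,0,-0.1],[0,0,0]],[0,[0,0,0],[0,0,0]]]'

```text
time_s: 16.22
ee_pos: [520.2, -278.3, 98.1]
ee_rot: [179.9, -0.4, -174.7]
force: [-4.7, -0.6, -4.6]
gripper_width: 20.0
gripper_force: 40.0
```

Request:
move_arm --motion '[[0,[0,0,-0.15],[0,0,0]],[0,[0,0,-0.15],[0,0,0]],[0,[0,0,0],[0,0,0]]]'

```text
time_s: 16.47
ee_pos: [521.5, -277.9, 89.8]
ee_rot: [179.9, -0.2, -174.7]
force: [-2.1, 0.2, -12.1]
gripper_width: 19.8
gripper_force: 40.0
```

Request:
move_arm --motion '[[0,[0,0,-0.15],[0,0,0]],[0,[0,0,-0.15],[0,0,0]],[0,[0,0,0],[0,0,0]]]'

```text
time_s: 16.72
ee_pos: [523.3, -278.2, 83.5]
ee_rot: [180.0, 0.0, -174.7]
force: [-1.8, -0.3, -5.6]
gripper_width: 19.9
gripper_force: 40.0
```

Request:
move_arm --motion '[[0,[0,0,-0.1],[0,0,0]],[0,[0,0,-0.1],[0,0,0]],[0,[0,0,0],[0,0,0]]]'

```text
time_s: 16.97
ee_pos: [523.4, -278.4, 80.3]
ee_rot: [-180.0, 0.1, -174.7]
force: [-3.0, 1.7, 2.3]
gripper_width: 19.7
gripper_force: 40.0
```

Request:
move_arm --motion '[[0,[0,0,-0.05],[0,0,0]],[0,[0,0,-0.05],[0,0,0]],[0,[0,0,0],[0,0,0]]]'

```text
time_s: 17.22
ee_pos: [523.5, -278.5, 80.3]
ee_rot: [-179.9, 0.1, -174.7]
force: [-6.9, 2.3, 16.7]
gripper_width: 19.9
gripper_force: 40.0
```

Contact came 3 mm early at TCP 80.3. Either B slipped in the grip or it hung up, so I'll release it and check.

Request:
move_arm --motion '[[0,[0,0,0.1],[0,0,0]],[60,[0,0,0],[0,0,0]],[60,[0,0,0],[0,0,0]],[60,[0,0,0],[0,0,0]],[60,[0,0,0.8],[0,0,0]],[60,[0,0,0.8],[0,0,0]],[0,[0,0,0.4],[0,0,0]],[0,[0,0,0],[0,0,0]],[0,[0,0,0],[0,0,0]],[0,[0,0,0],[0,0,0]],[0,[0,0,0],[0,0,0]],[0,[0,0,0],[0,0,0]]]'

```text
time_s: 18.22
ee_pos: [522.6, -278.0, 127.8]
ee_rot: [179.9, -0.1, -174.7]
force: [-0.2, 0.6, 0.8]
gripper_width: 15.9
gripper_force: 0.0
```

```bash
python3 - <<'E'
from h import *
s=state(); print(s["ee_pos"].round(1),s["gripper_width"],s["force"].round(1))
d=grab_frame("side")
cv2.imwrite("pics/b3.png",mk(d,[(400,330,128),(385,320,80),(430,340,80),(400,330,100)]))
from fit import world
for q in((523.1,-278.3),(530.8,-362)):
  for z in(6,9): print(z,proj("side",world(np.array([*q,z,5.25]),[(-28,10,102),(-28,-10,102),(28,-10,102),(28,10,102)])).round(1).tolist())
E
```

```text
[ 522.6 -278.   127.8] 15.899496748073577 [-0.2  0.6  0.8]
6 [[378.6, 310.6], [387.3, 316.3], [404.6, 298.3], [396.0, 292.9]]
9 [[378.8, 309.6], [387.4, 315.3], [404.7, 297.3], [396.2, 292.0]]
6 [[416.0, 334.9], [425.2, 340.9], [441.9, 321.7], [432.8, 316.0]]
9 [[416.2, 334.0], [425.4, 340.0], [442.2, 320.8], [433.1, 315.1]]
```

View pics/b3.png

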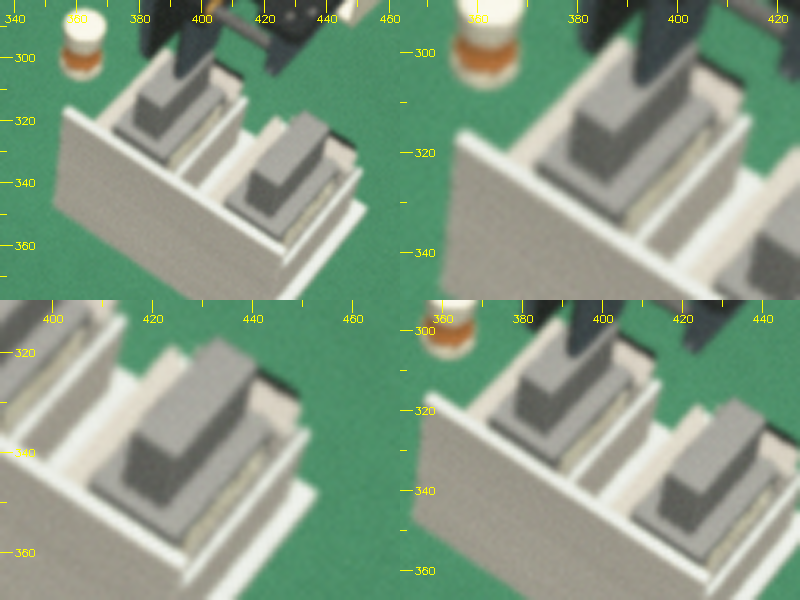

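The view leaves 3 mm ambiguous. I'll touch B's rib top with closed fingers: fully home means contact at z = 108.

Request:
move_arm --motion '[[0,[0,0,-0.3],[0,0,0]],[0,[0,0,-0.2],[0,0,0]],[0,[0,0,-0.1],[0,0,0]],[0,[0,0,0],[0,0,0]],[0,[0,0,0],[0,0,0]]]'

```text
time_s: 18.68
ee_pos: [522.9, -278.2, 113.5]
ee_rot: [180.0, -0.0, -174.7]
force: [-1.0, 0.1, -0.2]
gripper_width: 0.2
gripper_force: 0.0
```

Request:
move_arm --motion '[[0,[0,0,-0.1],[0,0,0]],[0,[0,0,0],[0,0,0]],[0,[0,0,0],[0,0,0]]]'

```text
time_s: 18.93
ee_pos: [523.1, -278.3, 111.5]
ee_rot: [180.0, 0.0, -174.7]
force: [0.7, 0.0, 0.3]
gripper_width: 0.4
gripper_force: 0.0
```

Request:
move_arm --motion '[[0,[0,0,-0.1],[0,0,0]],[0,[0,0,0],[0,0,0]],[0,[0,0,0],[0,0,0]]]'

```text
time_s: 19.18
ee_pos: [523.0, -278.2, 108.9]
ee_rot: [180.0, -0.0, -174.7]
force: [0.3, 0.2, -1.7]
gripper_width: 0.4
gripper_force: 0.0
```

Request:
move_arm --motion '[[0,[0,0,-0.05],[0,0,0]],[0,[0,0,0],[0,0,0]],[0,[0,0,0],[0,0,0]]]'

```text
time_s: 19.43
ee_pos: [523.3, -278.4, 108.3]
ee_rot: [-180.0, 0.0, -174.7]
force: [-0.7, -0.7, 3.7]
gripper_width: 0.6
gripper_force: 1.9
```

Request:
move_arm --motion '[[0,[0,0,-0.05],[0,0,0]],[0,[0,0,0],[0,0,0]],[0,[0,0,0],[0,0,0]]]'

```text
time_s: 19.68
ee_pos: [523.3, -278.5, 108.3]
ee_rot: [-180.0, 0.1, -174.7]
force: [-2.6, 1.2, 11.3]
gripper_width: 0.3
gripper_force: 5.2
```

B's rib top is firm at 108.3, so B is home and had only slipped in the grip. Backing off for a final look.

Request:
move_arm --motion '[[0,[0,0,0.4],[0,0,0]],[0,[0,0,0.8],[0,0,0]],[0,[0,0,0.8],[0,0,0]],[0,[0,0,0.8],[0,0,0]],[0,[0,0.8,0.4],[0,0,0]],[0,[0,0.8,0],[0,0,0]],[0,[0,0.8,0],[0,0,0]],[0,[0,0.8,0],[0,0,0]],[0,[0,0.8,0],[0,0,0]],[0,[0,0.8,0],[0,0,0]],[0,[0,0.8,0],[0,0,0]],[0,[0,0.8,0],[0,0,0]],[0,[0,0.8,0],[0,0,0]],[0,[0,0,0],[0,0,0]],[0,[0,0,0],[0,0,0]],[0,[0,0,0],[0,0,0]]]'

```text
time_s: 21.02
ee_pos: [523.3, -98.8, 186.6]
ee_rot: [-180.0, 0.0, -174.7]
force: [0.8, -0.4, 0.2]
gripper_width: 0.6
gripper_force: 0.0
```

```bash
python3 - <<'E'
from h import *
cv2.imwrite("pics/z.png",mk(np.vstack([grab_frame("top"),grab_frame("side")]),[(495,275,128),(403,820,128),(320,240,600),(320,720,400)]))
E
```

```text
(no output)
```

View pics/z.png

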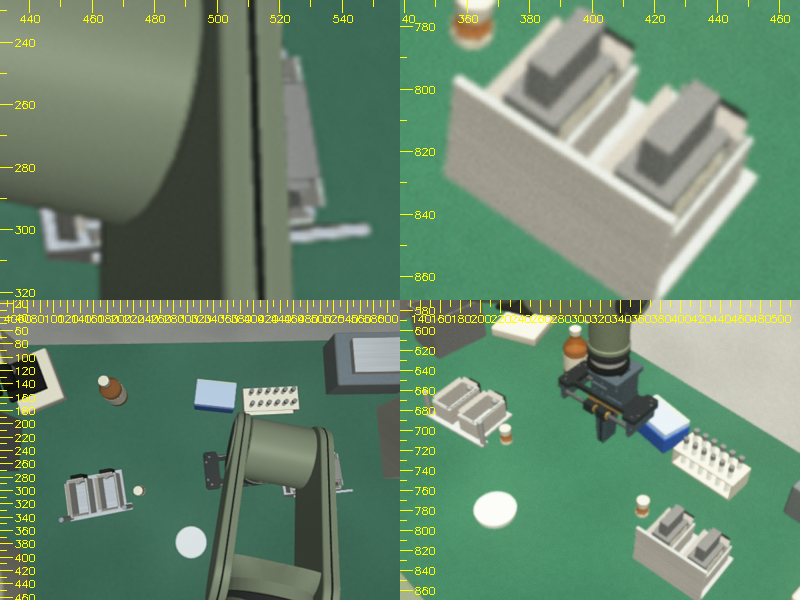

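Both cartridges sit level in the load rack (upper right tile, about (570,60) and (680,130)). The jars, tip box, bottle and tube rack are where they were, and the arm is clear.

```bash
python3 -c "from workcell import *; print(job_done())"
```

```text
the job is handed in; nothing more can be done
None
```

Both cartridges weighed over 300 g (A about 420 g, B about 430 g), so both count as full; each is pressed fully home in the load rack, and the job is handed in.

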